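# Mirror the supplies row across the vice

### The job

Move the four supplies from the white carriers of the aluminium rail to the empty plywood rack on the other side of the vice, as a mirror image: the one nearest the vice on the rail goes into the bay nearest the vice, the next into the next bay, and so on to the far end. Set each down flat on its bay's floor, in the middle of the bay, the jar and the bottle upright.

Things in the scene. Friction and masses are not known exactly. Their poses are not given: they have to be found in the camera images.
- jar_mid (a point): Clear screw-top jar with a dark lid, upright: round, 64 mm across, 99 mm high, about 0.42 kg. Stands on clip_a. Origin at its centre, half-way up; its z axis is up.
- pill_bottle_mid (a point): Small orange bottle with a white cap, upright: round, 47 mm across, 92 mm high. Stands on clip_b. Origin at its centre, half-way up; its z axis is up.
- cell_mid (a point): Block battery cell lying flat: 26 mm along its x, 50 mm along its y, 17 mm high. Lies on clip_c, its length roughly along the row. Origin at its centre, half-way up; its z axis is up.
- tape_roll_mid (a point): Black roll of electrical tape lying flat: round, 58 mm across, 19 mm high. Lies on clip_d. Origin at its centre, half-way up; its z axis is up.
- clip_a: White plastic carrier plate, fixed on the rail, 74 x 74 mm, flat on top; the jar stands on it at the start, about in the middle. All four carriers look alike, and which sits where on the rail varies. Origin at the centre of the plate's underside; its top is 6 mm above the origin (16 mm above the bench).
- clip_b: White plastic carrier plate, fixed on the rail, 74 x 74 mm, flat on top; the orange bottle stands on it at the start, about in the middle. All four carriers look alike, and which sits where on the rail varies. Origin at the centre of the plate's underside; its top is 6 mm above the origin (16 mm above the bench).
- clip_c: White plastic carrier plate, fixed on the rail, 74 x 74 mm, flat on top; the cell stands on it at the start, about in the middle. All four carriers look alike, and which sits where on the rail varies. Origin at the centre of the plate's underside; its top is 6 mm above the origin (16 mm above the bench).
- clip_d: White plastic carrier plate, fixed on the rail, 74 x 74 mm, flat on top; the tape roll stands on it at the start, about in the middle. All four carriers look alike, and which sits where on the rail varies. Origin at the centre of the plate's underside; its top is 6 mm above the origin (16 mm above the bench).
- clip_rail: Aluminium rail fixed to the bench, 352 mm along its y, 40 mm wide; the four carriers sit at y = -126, -42, +42, +126 mm. Origin at the centre of its underside (bench level); x points away from the robot, y to its left, within 9 degrees. It is left of the vice (fixed, 175 mm high, near y = -40 mm) in some starts, right in others, the rack on the other side.
- bay_rack: Empty plywood rack fixed to the bench, 346 mm along its y, 100 mm wide. Origin at the centre of its underside (bench level), axes as the rail's. Four bays, centres at x = 0, y = -126, -42, +42, +126 mm; floor 12 mm above the origin; 81 mm wide along y between dark ridges 8 mm high, open at front and back. Left of the vice its -y end is nearest the vice, right of it the +y end.
Mind the look-alikes: they are no part of the job. Leave any yellow look-alike of the part that bears jar_mid alone.

How it is judged (in metres and radians):
At the end, for the whole second after the job is handed in: Each thing rests in the bay that mirrors its carrier's place on the rail (counted from the vice), within 15 mm of the bay's centre along and across the rack, on the bay floor (height within 4 mm), its z axis within 0.1 rad of vertical (((y of clip_a in the frame of clip_rail between -0.146 and -0.106 m and y of jar_mid in the frame of bay_rack between 0.111 and 0.141 m) or (y of clip_a in the frame of clip_rail between -0.062 and -0.022 m and y of jar_mid in the frame of bay_rack between 0.027 and 0.057 m) or (y of clip_a in the frame of clip_rail between 0.022 and 0.062 m and y of jar_mid in the frame of bay_rack between -0.057 and -0.027 m) or (y of clip_a in the frame of clip_rail between 0.106 and 0.146 m and y of jar_mid in the frame of bay_rack between -0.141 and -0.111 m)) and x of jar_mid in the frame of bay_rack between -0.015 and 0.015 m and z of jar_mid in the frame of bay_rack between 0.0575 and 0.0655 m and angle between each of jar_mid, pill_bottle_mid, cell_mid, tape_roll_mid's own z axis and vertical below 0.1 rad and linear speed of each of jar, pill_bottle, cell, tape_roll below 0.02 m/s and angular speed of each of jar, pill_bottle, cell, tape_roll below 0.2 rad/s and ((y of clip_b in the frame of clip_rail between -0.146 and -0.106 m and y of pill_bottle_mid in the frame of bay_rack between 0.111 and 0.141 m) or (y of clip_b in the frame of clip_rail between -0.062 and -0.022 m and y of pill_bottle_mid in the frame of bay_rack between 0.027 and 0.057 m) or (y of clip_b in the frame of clip_rail between 0.022 and 0.062 m and y of pill_bottle_mid in the frame of bay_rack between -0.057 and -0.027 m) or (y of clip_b in the frame of clip_rail between 0.106 and 0.146 m and y of pill_bottle_mid in the frame of bay_rack between -0.141 and -0.111 m)) and x of pill_bottle_mid in the frame of bay_rack between -0.015 and 0.015 m and z of pill_bottle_mid in the frame of bay_rack between 0.054 and 0.062 m and ((y of clip_c in the frame of clip_rail between -0.146 and -0.106 m and y of cell_mid in the frame of bay_rack between 0.111 and 0.141 m) or (y of clip_c in the frame of clip_rail between -0.062 and -0.022 m and y of cell_mid in the frame of bay_rack between 0.027 and 0.057 m) or (y of clip_c in the frame of clip_rail between 0.022 and 0.062 m and y of cell_mid in the frame of bay_rack between -0.057 and -0.027 m) or (y of clip_c in the frame of clip_rail between 0.106 and 0.146 m and y of cell_mid in the frame of bay_rack between -0.141 and -0.111 m)) and x of cell_mid in the frame of bay_rack between -0.015 and 0.015 m and z of cell_mid in the frame of bay_rack between 0.0165 and 0.0245 m and ((y of clip_d in the frame of clip_rail between -0.146 and -0.106 m and y of tape_roll_mid in the frame of bay_rack between 0.111 and 0.141 m) or (y of clip_d in the frame of clip_rail between -0.062 and -0.022 m and y of tape_roll_mid in the frame of bay_rack between 0.027 and 0.057 m) or (y of clip_d in the frame of clip_rail between 0.022 and 0.062 m and y of tape_roll_mid in the frame of bay_rack between -0.057 and -0.027 m) or (y of clip_d in the frame of clip_rail between 0.106 and 0.146 m and y of tape_roll_mid in the frame of bay_rack between -0.141 and -0.111 m)) and x of tape_roll_mid in the frame of bay_rack between -0.015 and 0.015 m and z of tape_roll_mid in the frame of bay_rack between 0.0175 and 0.0255 m); the robot touches nothing.
It also fails if it takes over 141 s, if anything falls off the work surface, if the arm or the gripper's body presses on something with over 40 N, if the wrist force passes 120 N, or if a joint passes its speed limit or range.

### The arm

A 6-joint arm with a two-finger parallel gripper is mounted at the origin on a cart in front of the work surface, level with it; the furniture and walls round the work are solid. World frame = base frame: x ahead of the robot, y to its left, z up, the work surface at z = 0. Lengths are in mm, angles in rad, forces in N, time in s.
With the tool pointing down it reaches from about 350 to 875 mm from the base axis. Payload 4.2 kg.
Tool frame: the origin (TCP) lies between the finger pads; the fingertips stand 8 mm ahead of it and the grasp point (between the pads) lies 11 mm behind it (robot.tips_ahead is the distance from the TCP to the fingertips, in mm); z points along the fingers, y is the line along which they close (so a half turn about z gives the same grasp; the last joint's range is limited). The gripper opens to 85 mm and grips with 20 to 120 N. Pads are 22 mm wide; open, the fingers measure 114 mm over their backs; the gripper's body (76 mm by 85 mm) begins 54 mm behind the grasp point. The pads swing forward as they close: fully open they stand 13 mm farther back than shut.
Start: joints at [-0.872, 0.385, 0.008, 0, -1.194, -0.259], TCP at [266.111, -565.495, 239.312] pointing down, gripper open.
Joint ranges: [-3.14, 3.14], [-1.21, 2.06], [-1.07, 1.41], [-3.16, 2.05], [-2.99, -0.16], [-3.1, 3.1]. Speed limits (rad/s): [2.79, 2.79, 3.14, 3.14, 3.14, 3.14].

### API

Orientations are given as a unit quaternion [x, y, z, w].
In Python, from workcell import status, imaging, ticket, robot gives the robot as it stands.
- The arm moves only by the tool arm_command, never from a script. Its argument "targets" is a list of rows, each a list of 7 numbers: the shift along the tool's x, y, z in mm, then the turn, a rotation vector about the tool's x, y, z in degrees, then the opening, from 0 (shut) to 1 (fully open). In form: [[dx, dy, dz, rx, ry, rz, jaw], ...]. A call has 1 to 5 rows; each row shifts and turns the commanded pose from where the row before left it, along the tool's axes as they then stand; what a row does not reach is not made up. A row lasts 1/8 s, in which the tool goes at most 62.5 mm and 10.7 degrees, less where a joint would pass 70% of its speed; a pose out of reach is approached as far as the arm can. A call is refused whole if a number of a shift passes 62.5 or a number of a turn 10.7, either way. A call with a gripper value outside its range is refused whole. The fingers move at their own pace and stop on an object; "force" is the grip in N (left out, the last holds). Time passes only in rows, so rows that do not move let the fingers close. It gives the time, the measured TCP pose, the force, the opening and the grip force at its end, in the units of the state.
- status.state(): the state, without advancing time (a new reading comes with each control period).
- imaging.snapshot(name): name is "scene" or "top" or "wrist"; returns a dict with "frame" (384x512x3 uint8, red, green, blue), "range_z" (384x512 float32, mm along the optical axis (not along the pixel's ray), 0 where there is no reading), "fx", "fy", "cx", "cy" (pixels), "R" (3x3) and "t" (3): a world point X has camera coordinates R X + t; the wrist camera has in their place "T_tool_cam" (4x4, takes a point from camera to tool coordinates, whose origin is the TCP and whose axes are the flange's). Camera axes: x right, y down, z forward; pixel columns grow to the right and rows downward; lengths in mm; the calibration is good to about 2 mm. A picture is of the moment at which its call begins: read the wrist's pose just before it.
- ticket.sign_off(): hands the job in; it is judged then, once.
The state is a dict: "clock": time; "joints": joint angles; "joint_vel": joint speeds; "tau": joint torques, N m; "eef_pos": TCP position; "orientation": TCP orientation; "wrist_force": force on the tool from outside, world axes, zero at the start; "wrist_torque": the same for the moment, N m; "grip_width": finger opening in mm; "gripper_force": force on a finger pad.
Only numpy, scipy, OpenCV 4.12 (cv2) and the standard library are available. Lean on these libraries where they do the work, as an engineer would, in place of code of your own. Each camera call takes 0.05 s, during which the arm holds its last target. There are 200 camera calls.

## Working session

There is one attempt and no reset: what is moved stays moved. The work goes in short steps, Python scripts to look and compute and a tool call to move; the robot and the scene stay as the last step left them, time stands still between calls to the robot, and variables do not carry over. Pictures are saved under pics/ and viewed, at most 14 in all, crops included, and the job is handed in when it is done.

Besides the shell and the picture viewer there is one more tool, called after "Request:" as name(argument=value, ...) on one line, values as JSON. arm_command: Moves the arm, as the interface text tells. Its arguments: {"type":"object","properties":{"targets":{"type":"array","items":{"type":"array","items":{"type":"number"}}},"force":{"type":"number"}},"required":["targets"]}

```bash
mkdir -p pics; ls; python3 - <<'E'
from workcell import status, imaging
import cv2,numpy as np,pickle
s=status.state();print(s)
for n in ("top","scene"):
    d=imaging.snapshot(n);pickle.dump(d,open(n+".pkl","wb"))
    cv2.imwrite(f"pics/{n}.png",d["frame"][:,:,::-1])
    print(n,d["fx"],d["cx"],d["cy"],np.round(d["R"],3).tolist(),np.round(d["t"]))
E
```

```text
pics
{'clock': 0.0, 'joints': array([-8.72388434e-01,  3.85578569e-01,  6.60623516e-03, -4.72620663e-04,
       -1.19399947e+00, -2.58619108e-01]), 'joint_vel': array([ 5.38407324e-04,  6.69610309e-04,  7.50851679e-05, -8.76451646e-04,
        5.10684256e-04, -5.73252519e-04]), 'tau': array([ 2.12566224e-04, -3.92293167e+01,  1.88403136e+01,  4.18613970e+00,
       -4.57830029e-03, -1.48335198e-05]), 'eef_pos': array([ 265.87089711, -564.9997794 ,  238.20452556]), 'orientation': array([-2.18041336e-01,  9.75938904e-01,  1.06669954e-03, -3.05892368e-04]), 'wrist_force': array([-0.63793542, -0.65935658,  0.62181475]), 'wrist_torque': array([-0.0033782 , -0.0165081 ,  0.01250819]), 'gripper_force': 0.0, 'grip_width': 85.27899807274201}
top 414.66489835516137 253.00117202615215 192.9896677819525 [[-0.445, -0.896, 0.006], [-0.804, 0.396, -0.443], [0.395, -0.202, -0.896]] [ 251.  414. 1496.]
scene 370.0954450536917 256.615302722101 189.16566384238894 [[-0.853, -0.522, 0.0], [-0.34, 0.554, -0.76], [0.397, -0.648, -0.65]] [ 410.  199. 1015.]
```

View pics/top.png

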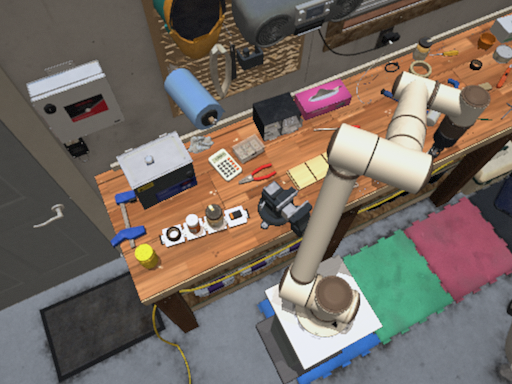

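View pics/scene.png

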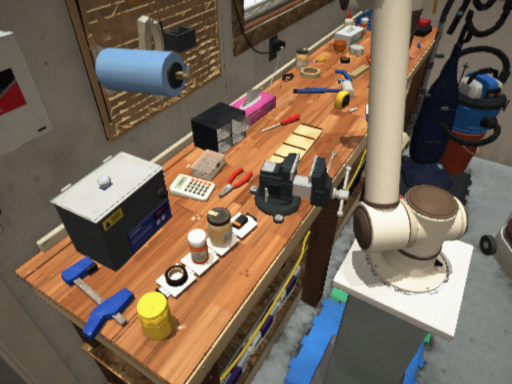

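The rail is left of the vice. Counting from the vice, the carriers hold the cell (top 238,215), jar (213,212), bottle (193,222) and tape (174,233). The rack is the tan strip right of the vice (top ~310,170; scene ~298,145). There are two jars: the dark-lidded clear one at top (213,212), scene (219,224), and a yellow one at top (147,256), scene (155,313). The clear one on the carrier is mine and the yellow one is the look-alike. I'll measure with depth and check an enlarged crop.

```bash
cat > h.py <<'E'
import numpy as np,cv2,pickle
from scipy.spatial.transform import Rotation as Ro
def ray(d,u,v,z):
    "pixel -> world point on plane z (d has R,t)"
    R,t=np.array(d["R"]),np.array(d["t"]);c=-R.T@t
    r=R.T@np.array([(u-d["cx"])/d["fx"],(v-d["cy"])/d["fy"],1.]);return c+r*(z-c[2])/r[2]
def cloud(d):
    R,t=np.array(d["R"]),np.array(d["t"]);z=d["range_z"];v,u=np.indices(z.shape)
    P=np.stack([(u-d["cx"])/d["fx"]*z,(v-d["cy"])/d["fy"]*z,z],-1)
    W=(P-t)@R;W[z==0]=np.nan;return W
def wrist(name=None):
    from workcell import status,imaging
    s=status.state();d=imaging.snapshot("wrist");T=np.array(d["T_tool_cam"])
    M=np.eye(4);M[:3,:3]=Ro.from_quat(s["orientation"]).as_matrix();M[:3,3]=s["eef_pos"]
    C=M@T;d["R"]=C[:3,:3].T;d["t"]=-C[:3,:3].T@C[:3,3]
    if name: cv2.imwrite(f"pics/{name}.png",cv2.resize(d["frame"][:,:,::-1],(768,576)));pickle.dump(d,open(name+".pkl","wb"))
    return s,d
E
python3 - <<'E'
from h import *
d=pickle.load(open("scene.pkl","rb"));W=cloud(d);f=d["frame"]
cv2.imwrite("pics/crop.png",cv2.resize(f[110:350,130:360,::-1],None,fx=2.5,fy=2.5,interpolation=cv2.INTER_CUBIC))
for n,u,v in [("tape",176,268),("bot",198,235),("jar",219,213),("cell",242,220),("yel",155,297),("vice",276,165),("viceR",330,180),("viceL",262,190),("rackL",262,185),("rack",290,155),("rackfar",315,130)]:
    print(n,np.round(W[v,u]))
for z,u,v in [(16,163,295),(16,255,222)]: print(ray(d,u,v,z).round())
E
```

```text
tape [502. 364.  36.]
bot [476. 294. 110.]
jar [475. 205. 115.]
cell [453. 129.  35.]
yel [449. 482. 100.]
vice [437. -41. 134.]
viceR [277. -87. 112.]
viceL [453.  14.  67.]
rackL [453.  15.  88.]
rack [407. -72. 164.]
rackfar [ 493. -476.   13.]
[487. 434.  16.]
[426. 100.  16.]
```

View pics/crop.png

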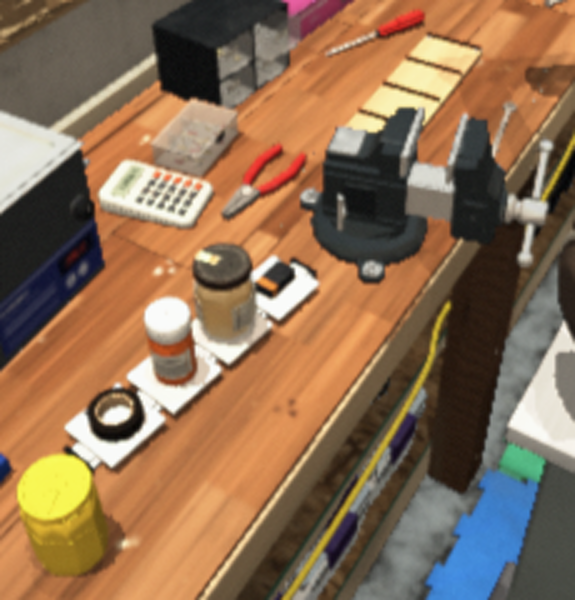

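Confirmed: the jar to move is the clear one with the dark lid (crop 223,290). The yellow one (crop 60,515) stays. Next I'll check the wrist camera mount before moving.

```bash
python3 - <<'E'
from workcell import imaging,robot
d=imaging.snapshot("wrist");print(np.round(d["T_tool_cam"],3) if 0 else d["T_tool_cam"],d["fx"],d["cx"],d["cy"])
print([(a,getattr(robot,a)) for a in dir(robot) if a[0]!='_'])
E
```

```text
[[-9.69542242e-04 -9.60741144e-01 -2.77444616e-01  6.94564441e+01]
 [ 9.99999335e-01 -1.10460354e-03  3.30503687e-04 -7.78530865e-01]
 [-6.23994795e-04 -2.77444112e-01  9.60741576e-01 -1.36495551e+02]
 [ 0.00000000e+00  0.00000000e+00  0.00000000e+00  1.00000000e+00]] 305.163537835924 250.3429853540238 190.75615817215134
[('Unreachable', <class 'workcell.Unreachable'>), ('tips_ahead', 8.0)]
```

Request:
arm_command(targets=[[-40,25,-25,0,0,0,1],[-44,28,-25,0,0,0,1],[-44,28,-25,0,0,0,1],[-44,28,-25,0,0,0,1],[-44,28,-25,0,0,0,1]])

```text
clock: 0.78
eef_pos: [403.7, -347.9, 364.9]
orientation: [-0.218, 0.976, 0.0, -0.0]
wrist_force: [0.8, -0.8, -0.5]
grip_width: 85.3
gripper_force: 0.0
```

Request:
arm_command(targets=[[-44,28,-25,0,0,0,1],[0,0,0,0,0,-10,1],[0,0,0,0,0,-10,1],[0,0,0,0,0,-10,1],[0,0,0,0,0,-10,1]])

```text
clock: 1.4
eef_pos: [431.0, -305.3, 388.9]
orientation: [-0.541, 0.841, 0.0, -0.0]
wrist_force: [-0.4, 0.2, 0.7]
grip_width: 85.5
gripper_force: 0.0
```

Request:
arm_command(targets=[[0,0,0,0,0,-10,1],[0,0,0,0,0,-10,1],[0,0,0,0,0,-5,1],[0,0,0,0,0,0,1],[0,0,0,0,0,0,1]])

```text
clock: 2.02
eef_pos: [431.1, -305.4, 389.1]
orientation: [0.708, -0.706, -0.0, 0.0]
wrist_force: [0.1, 0.2, 0.3]
grip_width: 85.7
gripper_force: 0.0
```

```bash
python3 - <<'E'
from h import *
s,d=wrist("w1");print(s["eef_pos"],Ro.from_quat(s["orientation"]).as_matrix().round(3),s["joints"].round(2))
E
```

```text
[ 431.06281996 -305.44345478  389.14140819] [[ 0.002 -1.    -0.   ]
 [-1.    -0.002  0.   ]
 [-0.     0.    -1.   ]] [-0.31  0.15  0.05 -0.   -1.48  0.31]
```

View pics/w1.png

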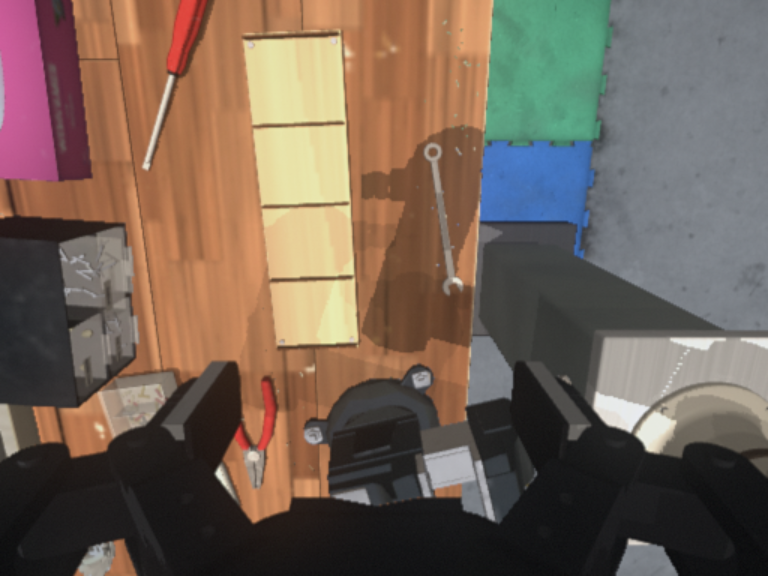

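The wrist view shows the whole rack, with corners at about (244,34), (341,30), (357,345) and (277,348). The vice sits below it in the picture. Next I'll measure the rack and move toward the rail.

```bash
python3 - <<'E'
from h import *
d=pickle.load(open("w1.pkl","rb"));f=d["frame"]
hsv=cv2.cvtColor(f,cv2.COLOR_RGB2HSV)
print(hsv[60,200],hsv[110,205],hsv[160,260-50],hsv[100,250])
m=((hsv[...,0]>=18)&(hsv[...,0]<=34)&(hsv[...,1]>40)&(hsv[...,1]<175)&(hsv[...,2]>130)).astype(np.uint8)
m[:, :155]=0;m[:,245:]=0;m[240:]=0
m=cv2.morphologyEx(m,cv2.MORPH_CLOSE,np.ones((5,5)));m=cv2.morphologyEx(m,cv2.MORPH_OPEN,np.ones((9,9)))
c=max(cv2.findContours(m,0,2)[0],key=cv2.contourArea)
P=np.array([ray(d,u,v,12)[:2] for u,v in c[:,0]+0.0])
r=cv2.minAreaRect(P.astype(np.float32));print(r)
# manual corners/dividers
for u,v in [(244,34),(341,30),(357,345),(277,348)]: print((u,v),ray(d,u/1.5,v/1.5,12).round(1))
for (a,b,e,g) in [(252,125,345,122),(262,205,349,203),(270,279,354,276)]:
    print("ridge",((ray(d,a/1.5,b/1.5,20)+ray(d,e/1.5,g/1.5,20))/2).round(1))
E
```

```text
[ 26  74 232] [ 28  68 233] [ 22  86 231] [ 12 140 175]
((510.1812438964844, -324.04876708984375), (98.67451477050781, 340.2113037109375), 2.51071834564209)
(244, 34) [ 564.8 -491.7   12. ]
(341, 30) [ 467.1 -495.5   12. ]
(357, 345) [ 454.4 -153.1   12. ]
(277, 348) [ 551.7 -149.    12. ]
ridge [ 512.6 -406.2   20. ]
ridge [ 508.7 -323.2   20. ]
ridge [ 504.7 -240.    20. ]
```

Request:
arm_command(targets=[[-55,0,0,0,0,0,1],[-60,0,0,0,0,0,1],[-60,0,0,0,0,0,1],[-60,0,0,0,0,0,1],[-60,0,0,0,0,0,1]])

```text
clock: 2.7
eef_pos: [429.7, -8.7, 389.6]
orientation: [0.708, -0.706, 0.0, -0.0]
wrist_force: [1.1, 0.5, 0.6]
grip_width: 85.3
gripper_force: 0.0
```

Request:
arm_command(targets=[[-60,0,0,0,0,0,1],[-60,0,0,0,0,0,1],[-40,-40,0,0,0,0,1],[0,0,0,0,0,0,1],[0,0,0,0,0,0,1]])

```text
clock: 3.32
eef_pos: [469.4, 149.5, 388.9]
orientation: [0.708, -0.706, -0.0, 0.001]
wrist_force: [-0.2, -1.7, 0.1]
grip_width: 86.1
gripper_force: 0.0
```

```bash
python3 - <<'E'
from h import *
s,d=wrist("w2");print(s["eef_pos"],Ro.from_quat(s["orientation"]).as_matrix().round(3),s["joints"].round(2))
E
```

```text
[469.41908015 149.52310488 388.92752781] [[ 0.003 -1.    -0.001]
 [-1.    -0.003 -0.001]
 [ 0.001  0.001 -1.   ]] [ 0.64  0.08 -0.02  0.   -1.47 -0.64]
```

View pics/w2.png

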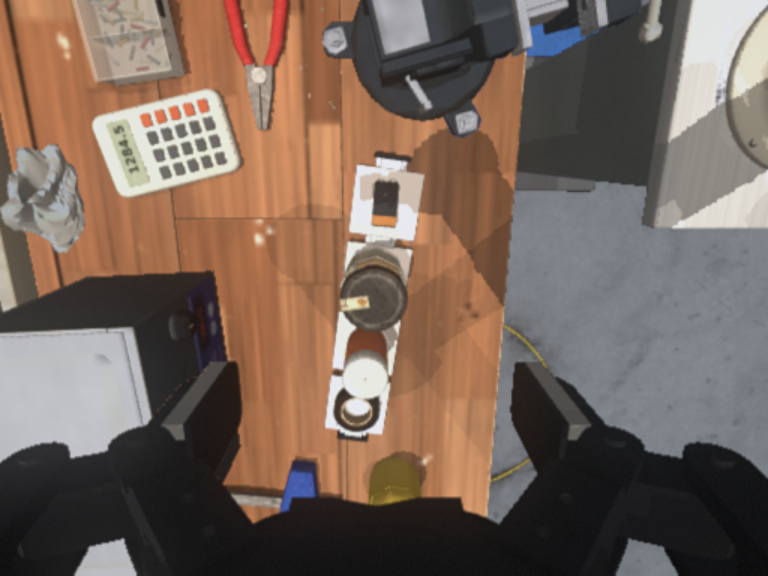

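The wrist view shows the cell at (386,204), jar lid (374,297), bottle cap (366,378) and tape (357,408). The carriers' outer corners are about (358,165), (424,172) and (326,430), (384,434).

```bash
python3 - <<'E'
from h import *
d=pickle.load(open("w2.pkl","rb"))
for n,u,v,z in [("cell",386,203.5,33),("jar",375,297,115),("bot",366,379,108),("tape",357,408,35),
 ("A",358,165,16),("B",424,173,16),("C",416,241,16),("D",349,236,16),("E",326,430,16),("F",383,434,16)]:
    print(n,ray(d,u/1.5,v/1.5,z).round(1))
W=cloud(d)
hsv=cv2.cvtColor(d["frame"],cv2.COLOR_RGB2HSV)
# height-based blobs
for n,lo,hi,y0,y1 in [("cell",28,45,80,170),("jar",108,125,150,260),("bot",102,118,240,340),("tape",29,45,330,420)]:
    k=(W[...,2]>lo)&(W[...,2]<hi)&(W[...,1]>y0)&(W[...,1]<y1)&(W[...,0]>420)&(W[...,0]<560)
    p=W[k];print(n,len(p),cv2.minAreaRect(p[:,:2].astype(np.float32)),np.median(p[:,2]).round(1))
k=(W[...,2]>10)&(W[...,2]<22)&(W[...,1]>80)&(W[...,1]<420)&(W[...,0]>400)&(W[...,0]<560)&(hsv[...,1]<60)&(hsv[...,2]>120)
p=W[k][:,:2].astype(np.float32);print(len(p),cv2.minAreaRect(p))
E
```

```text
cell [459.2 129.4  33. ]
jar [470.7 208.  115. ]
bot [479.6 296.8 108. ]
tape [492.2 373.6  35. ]
A [489.2  90.2  16. ]
B [417.9  98.5  16. ]
C [424.6 172.9  16. ]
D [500.  167.4  16. ]
E [532.7 416.7  16. ]
F [460.1 422.5  16. ]
cell 504 ((460.27490234375, 128.57591247558594), (49.26668930053711, 26.29401206970215), 85.58085632324219) 34.7
jar 1551 ((472.1322937011719, 209.666015625), (62.546783447265625, 62.63490676879883), 0.6061875820159912) 116.1
bot 740 ((481.1703186035156, 278.9141540527344), (77.37789154052734, 45.48466110229492), 89.94002532958984) 109.9
tape 425 ((494.19378662109375, 379.2997131347656), (50.99161148071289, 55.52040100097656), 74.46649932861328) 36.0
3086 ((475.9090881347656, 252.10952758789062), (340.2621765136719, 73.92427825927734), 82.23612976074219)
```

Request:
arm_command(targets=[[21,9.5,40,0,0,4.4,0.5],[0,0,60,0,0,0,0.5],[0,0,60,0,0,0,0.5],[0,0,60,0,0,0,0.5],[0,0,60,0,0,0,0.5]], force=40)

```text
clock: 4.0
eef_pos: [460.2, 127.6, 109.1]
orientation: [-0.68, 0.733, -0.0, 0.002]
wrist_force: [0.3, 1.1, -0.5]
grip_width: 42.5
gripper_force: 0.0
```

Request:
arm_command(targets=[[0,0,30,0,0,0,0.5],[0,0,0,0,0,0,0.5],[0,0,0,0,0,0,0.5]])

```text
clock: 4.38
eef_pos: [461.3, 128.8, 81.1]
orientation: [-0.681, 0.733, -0.0, 0.002]
wrist_force: [-0.4, -0.3, -0.3]
grip_width: 43.3
gripper_force: 0.0
```

```bash
python3 - <<'E'
from h import *
s,d=wrist("w3");print(s["eef_pos"],s["grip_width"])
E
```

```text
[461.26033501 128.78304281  81.14986579] 43.32162266353139
```

View pics/w3.png

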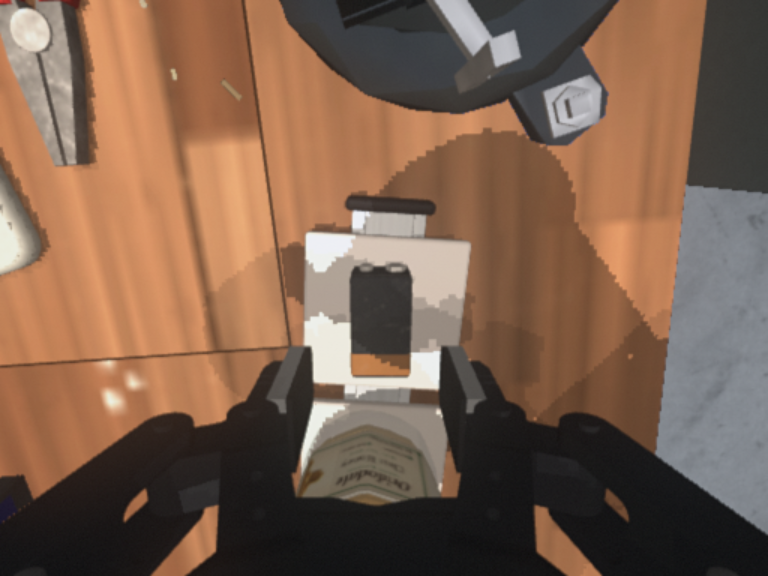

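The cell is centred at (381,318), square to the fingers. The finger midline is at about column 377. I'll check the offset and descend.

```bash
python3 - <<'E'
from h import *
d=pickle.load(open("w3.pkl","rb"))
print(ray(d,381/1.5,319/1.5,33).round(1),[ray(d,a/1.5,b/1.5,33).round(1) for a,b in [(350,268),(412,267),(411,376),(351,376)]])
E
```

```text
[460.1 126.4  33. ] [array([471.3, 103. ,  33. ]), array([445.7, 104.5,  33. ]), array([448.7, 154.3,  33. ]), array([475.4, 152.4,  33. ])]
```

Request:
arm_command(targets=[[0,0,30,0,0,0,0.5],[0,0,21,0,0,0,0.5],[0,0,0,0,0,0,0.5]])

```text
clock: 4.8
eef_pos: [460.2, 128.6, 28.8]
orientation: [-0.681, 0.733, -0.0, 0.0]
wrist_force: [0.3, -0.6, 0.6]
grip_width: 42.5
gripper_force: 0.0
```

Request:
arm_command(targets=[[0,0,0,0,0,0,0.15],[0,0,0,0,0,0,0.15],[0,0,0,0,0,0,0.15],[0,0,0,0,0,0,0.15]])

```text
clock: 5.3
eef_pos: [461.4, 129.4, 30.1]
orientation: [-0.681, 0.732, -0.0, 0.002]
wrist_force: [-0.1, 0.5, 6.1]
grip_width: 25.1
gripper_force: 40.2
```

Request:
arm_command(targets=[[0,0,-30,0,0,0,0.15],[0,0,-55,0,0,0,0.15],[0,0,-55,0,0,0,0.15],[0,0,-55,0,0,0,0.15],[0,0,-55,0,0,0,0.15]])

```text
clock: 5.92
eef_pos: [459.5, 128.3, 280.9]
orientation: [-0.681, 0.733, 0.0, 0.001]
wrist_force: [1.2, 1.1, -0.3]
grip_width: 25.1
gripper_force: 39.5
```

Request:
arm_command(targets=[[45,-9.5,0,0,0,0,0.15],[55.4,-11.5,0,0,0,0,0.15],[55.4,-11.5,0,0,0,0,0.15],[55.4,-11.5,0,0,0,0,0.15],[55.4,-11.5,0,0,0,0,0.15]])

```text
clock: 6.55
eef_pos: [495.6, -143.1, 279.0]
orientation: [-0.681, 0.732, -0.0, 0.001]
wrist_force: [0.9, 1.5, -0.4]
grip_width: 24.9
gripper_force: 39.6
```

Request:
arm_command(targets=[[54.7,-11.4,0,0,0,0,0.15],[0,0,0,0,0,-7.1,0.15],[0,0,0,0,0,0,0.15],[0,0,0,0,0,0,0.15]])

```text
clock: 7.05
eef_pos: [503.1, -196.2, 278.6]
orientation: [0.724, -0.689, 0.0, -0.0]
wrist_force: [0.4, -0.9, -0.1]
grip_width: 24.7
gripper_force: 39.6
```

```bash
python3 - <<'E'
from h import *
s,d=wrist("w4");print(s["eef_pos"],s["grip_width"],Ro.from_quat(s["orientation"]).as_matrix().round(3),s["joints"].round(2))
E
```

```text
[ 503.11606284 -196.23870672  278.59730508] 24.661460699173045 [[ 0.05  -0.999  0.   ]
 [-0.999 -0.05   0.   ]
 [-0.    -0.    -1.   ]] [-0.07  0.21 -0.14 -0.   -1.22  0.12]
```

View pics/w4.png

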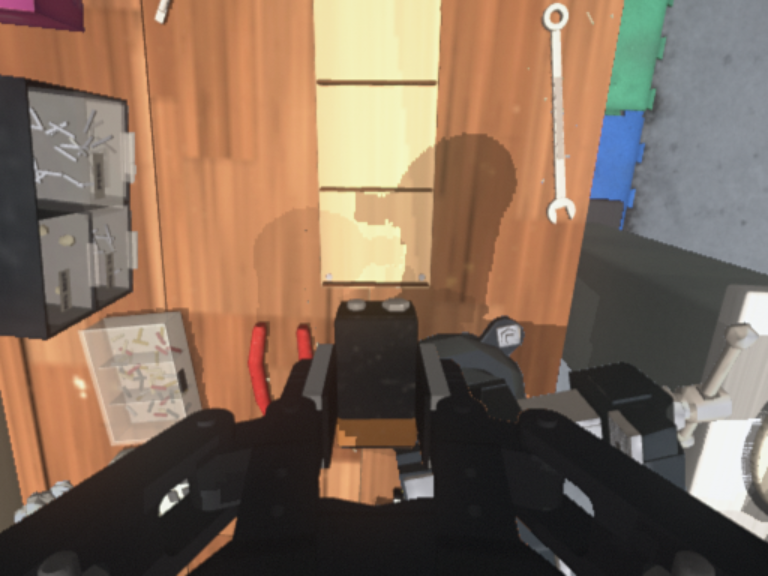

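The cell is held square. The rack ridges are at rows 82, 189 and 284 (the end), and the edges at about columns 322 and 430. I'll check the bay position.

```bash
python3 - <<'E'
from h import *
d=pickle.load(open("w4.pkl","rb"))
for a,b,c,e in [(317,82,437,82),(320,189,433,189),(324,284,428,284)]:
    p,q=ray(d,a/1.5,b/1.5,20),ray(d,c/1.5,e/1.5,20);print(p.round(1),q.round(1),((p+q)/2).round(1))
E
```

```text
[ 557.  -319.3   20. ] [ 461.7 -323.9   20. ] [ 509.3 -321.6   20. ]
[ 553.4 -235.9   20. ] [ 457.9 -240.5   20. ] [ 505.6 -238.2   20. ]
[ 548.6 -152.4   20. ] [ 455.4 -156.9   20. ] [ 502.  -154.7   20. ]
```

Request:
arm_command(targets=[[0,0,55,0,0,0,0.15],[0,0,60,0,0,0,0.15],[0,0,60,0,0,0,0.15],[0,0,40,0,0,0,0.15],[0,0,22,0,0,0,0.15]])

```text
clock: 7.72
eef_pos: [502.3, -195.7, 39.2]
orientation: [0.725, -0.689, -0.001, 0.001]
wrist_force: [0.2, -0.1, 0.2]
grip_width: 25.4
gripper_force: 39.6
```

Request:
arm_command(targets=[[0,0,9,0,0,0,0.15],[0,0,6,0,0,0,0.15],[0,0,0,0,0,0,0.15]])

```text
clock: 8.1
eef_pos: [503.9, -196.6, 27.0]
orientation: [0.725, -0.689, 0.001, -0.0]
wrist_force: [-0.0, 1.1, -1.0]
grip_width: 24.9
gripper_force: 39.6
```

Request:
arm_command(targets=[[0,0,1.5,0,0,0,0.15],[0,0,0,0,0,0,0.15]])

```text
clock: 8.35
eef_pos: [504.1, -196.8, 26.1]
orientation: [0.725, -0.689, 0.001, -0.001]
wrist_force: [0.5, 1.0, 5.1]
grip_width: 25.2
gripper_force: 40.2
```

Request:
arm_command(targets=[[0,0,0,0,0,0,0.4],[0,0,0,0,0,0,0.5],[0,0,0,0,0,0,0.5]])

```text
clock: 8.72
eef_pos: [503.2, -196.8, 24.7]
orientation: [0.725, -0.689, -0.0, 0.0]
wrist_force: [0.3, 0.4, 0.5]
grip_width: 42.8
gripper_force: 0.0
```

Request:
arm_command(targets=[[0,0,-15,0,0,0,0.5],[0,0,-55,0,0,0,0.5],[0,0,0,0,0,0,1],[0,0,0,0,0,0,1]])

```text
clock: 9.22
eef_pos: [503.2, -196.6, 95.6]
orientation: [0.725, -0.689, 0.0, -0.001]
wrist_force: [-0.4, -0.5, -0.4]
grip_width: 77.0
gripper_force: 0.0
```

```bash
python3 - <<'E'
from h import *
s,d=wrist("w5");print(s["eef_pos"],s["grip_width"])
E
```

```text
[ 503.23214759 -196.64965213   95.58813801] 77.03526333322068
```

View pics/w5.png

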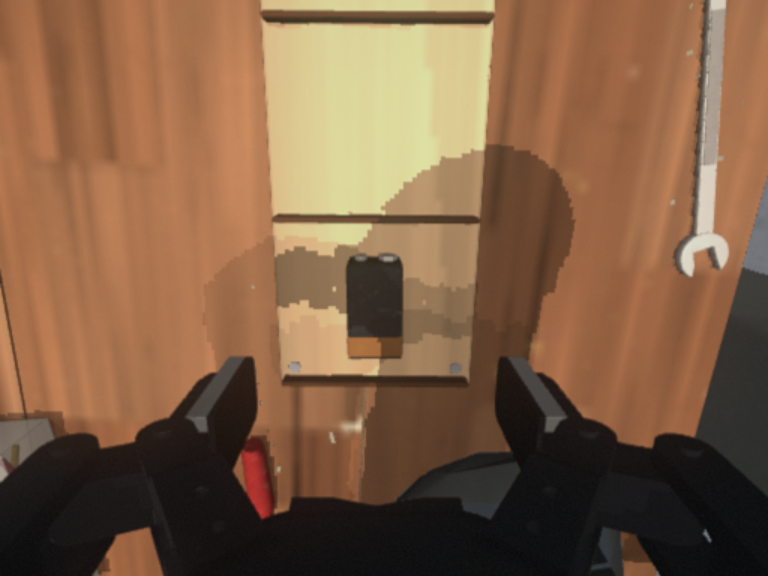

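The cell lies flat and centred in the near bay at (375,305), with bay rows about 220–378. The jar is next.

Request:
arm_command(targets=[[0,0,-55,0,0,0,1],[0,0,-60,0,0,0,1],[0,0,-60,0,0,0,1],[-30,1,-15,0,0,0,1],[-58,1.6,0,0,0,0,1]], force=60)

```text
clock: 9.9
eef_pos: [496.7, -109.0, 285.4]
orientation: [0.724, -0.69, 0.001, -0.001]
wrist_force: [1.1, 0.3, -0.8]
grip_width: 85.5
gripper_force: 0.0
```

Request:
arm_command(targets=[[-60,1.6,0,0,0,0,1],[-60,1.6,0,0,0,0,1],[-60,1.6,0,0,0,0,1],[-60,1.6,0,0,0,0,1],[-60,1.6,0,0,0,0,1]])

```text
clock: 10.52
eef_pos: [472.2, 191.9, 283.8]
orientation: [0.725, -0.689, -0.0, 0.001]
wrist_force: [0.7, -0.1, -0.5]
grip_width: 85.2
gripper_force: 0.0
```

Request:
arm_command(targets=[[-18,0.6,0,0,0,0,1],[0,0,0,0,0,10.5,1],[0,0,0,0,0,0,1],[0,0,0,0,0,0,1]])

```text
clock: 11.02
eef_pos: [471.5, 207.5, 284.4]
orientation: [-0.659, 0.752, 0.0, -0.001]
wrist_force: [-0.1, -0.5, 0.8]
grip_width: 85.4
gripper_force: 0.0
```

```bash
python3 - <<'E'
from h import *
s,d=wrist("w6");print(s["eef_pos"],s["grip_width"],Ro.from_quat(s["orientation"]).as_matrix().round(3))
W=cloud(d)
for n,lo,hi,y0,y1 in [("jar",108,125,150,255),("bot",104,114,255,330)]:
    k=(W[...,2]>lo)&(W[...,2]<hi)&(W[...,1]>y0)&(W[...,1]<y1)&(W[...,0]>420)&(W[...,0]<560)
    p=W[k];print(n,len(p),len(p) and cv2.minAreaRect(p[:,:2].astype(np.float32)))
E
```

```text
[471.53418941 207.5051029  284.38728435] 85.35077688899538 [[-0.131 -0.991 -0.001]
 [-0.991  0.131 -0.001]
 [ 0.001  0.001 -1.   ]]
jar 2936 ((472.1268005371094, 209.5111846923828), (62.40325927734375, 62.17803192138672), 81.47148132324219)
bot 1277 ((480.97662353515625, 294.45355224609375), (46.67519760131836, 46.01068115234375), 15.97279167175293)
```

View pics/w6.png

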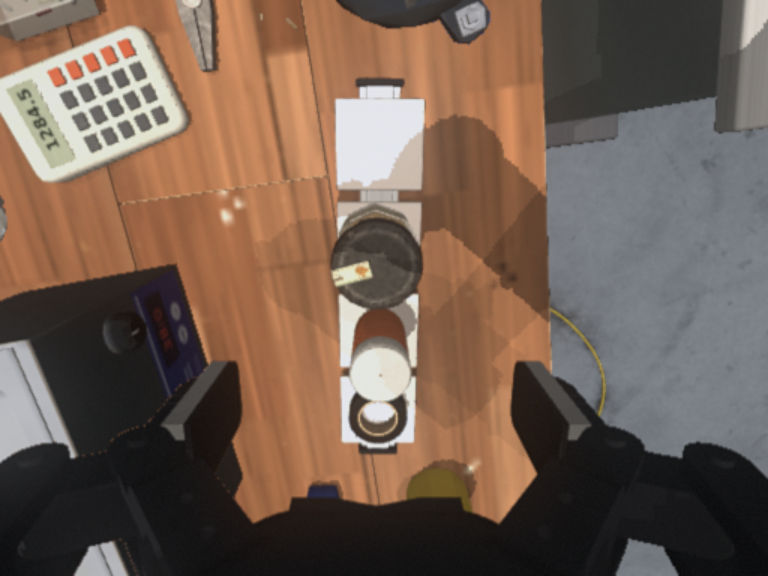

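The jar lid is at (376,262), centred between the fingers, with the bottle cap at (380,368) and the tape at (378,418). I'll descend on the jar.

Request:
arm_command(targets=[[-2,0,50,0,0,0,1],[0,0,60,0,0,0,1],[0,0,55,0,0,0,1],[0,0,35,0,0,0,1],[0,0,16,0,0,0,1]])

```text
clock: 11.7
eef_pos: [471.0, 208.8, 66.6]
orientation: [-0.659, 0.752, 0.0, -0.002]
wrist_force: [-0.8, -0.3, 1.2]
grip_width: 85.4
gripper_force: 0.0
```

Request:
arm_command(targets=[[0,0,0,0,0,0,0.6],[0,0,0,0,0,0,0.6],[0,0,0,0,0,0,0.6],[0,0,0,0,0,0,0.6]])

```text
clock: 12.2
eef_pos: [471.8, 210.1, 69.1]
orientation: [-0.659, 0.752, 0.0, 0.0]
wrist_force: [-0.6, 0.2, -2.7]
grip_width: 64.8
gripper_force: 67.1
```

Request:
arm_command(targets=[[0,0,-8,0,0,0,0.6],[0,0,-20,0,0,0,0.6],[0,0,-30,0,0,0,0.6],[0,0,-40,0,0,0,0.6],[0,0,-40,0,0,0,0.6]])

```text
clock: 12.82
eef_pos: [471.4, 209.9, 208.3]
orientation: [-0.659, 0.752, 0.0, -0.0]
wrist_force: [0.2, 0.5, -5.3]
grip_width: 65.0
gripper_force: 67.8
```

Request:
arm_command(targets=[[0,0,-40,0,0,0,0.6],[0,0,-30,0,0,0,0.6],[20,-4.1,0,0,0,0,0.6],[40,-8.3,0,0,0,0,0.6],[53,-11,0,0,0,0,0.6]])

```text
clock: 13.45
eef_pos: [478.8, 93.4, 275.2]
orientation: [-0.659, 0.752, 0.001, -0.001]
wrist_force: [0.4, -0.8, -4.5]
grip_width: 64.5
gripper_force: 67.8
```

Request:
arm_command(targets=[[53,-11,0,0,0,0,0.6],[53,-11,0,0,0,0,0.6],[53,-11,0,0,0,0,0.6],[53,-11,0,0,0,0,0.6],[53,-11,0,0,0,0,0.6]])

```text
clock: 14.08
eef_pos: [497.7, -177.1, 275.2]
orientation: [-0.658, 0.753, 0.001, -0.001]
wrist_force: [1.2, 1.1, -3.8]
grip_width: 64.8
gripper_force: 67.8
```

Request:
arm_command(targets=[[53,-11,0,0,0,0,0.6],[35,-7.3,0,0,0,0,0.6],[15,-3.1,0,0,0,-5,0.6],[0,0,0,0,0,-5.5,0.6],[0,0,0,0,0,0,0.6]])

```text
clock: 14.7
eef_pos: [505.5, -280.2, 275.0]
orientation: [0.724, -0.69, -0.002, 0.001]
wrist_force: [-0.2, -0.1, -4.2]
grip_width: 65.2
gripper_force: 67.8
```

Request:
arm_command(targets=[[0,0,0,0,0,0,0.6]])

```text
clock: 14.82
eef_pos: [506.3, -279.8, 276.0]
orientation: [0.724, -0.69, -0.001, 0.0]
wrist_force: [0.8, 0.3, -4.5]
grip_width: 64.7
gripper_force: 67.8
```

Request:
arm_command(targets=[[0,0,40,0,0,0,0.6],[0,0,55,0,0,0,0.6],[0,0,55,0,0,0,0.6],[0,0,35,0,0,0,0.6],[0,0,17,0,0,0,0.6]])

```text
clock: 15.45
eef_pos: [505.7, -279.2, 72.3]
orientation: [0.725, -0.689, -0.002, 0.001]
wrist_force: [0.4, -0.6, -4.0]
grip_width: 64.7
gripper_force: 68.2
```

Request:
arm_command(targets=[[0,0,6,0,0,0,0.6],[0,0,2,0,0,0,0.6],[0,0,0,0,0,0,0.6]])

```text
clock: 15.82
eef_pos: [507.8, -279.9, 67.8]
orientation: [0.725, -0.689, 0.001, -0.0]
wrist_force: [0.9, -0.5, -5.3]
grip_width: 64.5
gripper_force: 68.2
```

Request:
arm_command(targets=[[0,0,1.5,0,0,0,0.6],[0,0,1,0,0,0,0.6],[0,0,0,0,0,0,0.6]])

```text
clock: 16.2
eef_pos: [507.5, -279.9, 65.1]
orientation: [0.725, -0.689, 0.0, -0.0]
wrist_force: [-0.3, 1.4, -0.0]
grip_width: 64.7
gripper_force: 68.7
```

Request:
arm_command(targets=[[0,0,1,0,0,0,0.6],[0,0,0,0,0,0,0.6]])

```text
clock: 16.45
eef_pos: [507.5, -279.9, 65.0]
orientation: [0.725, -0.689, 0.001, -0.0]
wrist_force: [-2.0, 2.8, 7.3]
grip_width: 65.2
gripper_force: 69.4
```

Request:
arm_command(targets=[[0,0,0,0,0,0,0.85],[0,0,0,0,0,0,1],[0,0,0,0,0,0,1],[0,0,-25,0,0,0,1],[0,0,-50,0,0,0,1]], force=40)

```text
clock: 17.08
eef_pos: [505.7, -279.5, 136.8]
orientation: [0.725, -0.689, -0.003, 0.001]
wrist_force: [1.8, -0.1, 0.9]
grip_width: 85.2
gripper_force: 0.0
```

Request:
arm_command(targets=[[0,0,-50,0,0,0,1],[0,0,-55,0,0,0,1],[0,0,-40,0,0,0,1],[-40,0,0,0,0,0,1],[-60,0,0,0,0,0,1]])

```text
clock: 17.7
eef_pos: [502.2, -179.8, 283.5]
orientation: [0.724, -0.69, 0.0, -0.0]
wrist_force: [-0.1, 0.9, -0.8]
grip_width: 85.3
gripper_force: 0.0
```

Request:
arm_command(targets=[[-60,0,0,0,0,0,1],[-60,0,0,0,0,0,1],[-60,0,0,0,0,0,1],[-60,0,0,0,0,0,1],[-60,0,0,0,0,0,1]])

```text
clock: 18.32
eef_pos: [486.5, 121.6, 283.6]
orientation: [0.725, -0.689, 0.0, -0.0]
wrist_force: [1.6, -0.2, -0.5]
grip_width: 85.2
gripper_force: 0.0
```

Request:
arm_command(targets=[[-60,0,0,0,0,0,1],[-60,0,0,0,0,0,1],[-55,-2.2,0,0,0,0,1],[0,0,0,0,0,10.5,0.8],[0,0,0,0,0,0,0.8]])

```text
clock: 18.95
eef_pos: [480.1, 295.1, 282.8]
orientation: [-0.66, 0.751, -0.0, -0.0]
wrist_force: [-0.1, -0.1, 0.5]
grip_width: 68.3
gripper_force: 0.0
```

Request:
arm_command(targets=[[0,0,0,0,0,0,0.8]])

```text
clock: 19.08
eef_pos: [480.3, 294.0, 283.4]
orientation: [-0.659, 0.752, -0.0, 0.0]
wrist_force: [0.5, -0.2, 0.3]
grip_width: 68.1
gripper_force: 0.0
```

```bash
python3 - <<'E'
from h import *
s,d=wrist("w7");print(s["eef_pos"],s["grip_width"],Ro.from_quat(s["orientation"]).as_matrix().round(3))
W=cloud(d)
for n,lo,hi,y0,y1 in [("bot",104,114,255,330),("tape",31,45,330,420)]:
    k=(W[...,2]>lo)&(W[...,2]<hi)&(W[...,1]>y0)&(W[...,1]<y1)&(W[...,0]>420)&(W[...,0]<560)
    p=W[k];print(n,len(p),len(p) and cv2.minAreaRect(p[:,:2].astype(np.float32)))
E
```

```text
[480.31936279 294.03526404 283.35999201] 68.13473985146388 [[-0.13  -0.991  0.   ]
 [-0.991  0.13  -0.   ]
 [ 0.    -0.    -1.   ]]
bot 1554 ((480.8747863769531, 294.2596740722656), (45.69530487060547, 46.177486419677734), 82.18963623046875)
tape 888 ((492.9554748535156, 376.3346862792969), (55.681114196777344, 54.24410629272461), 82.43766784667969)
```

The bottle is centred under the gripper to within 1 mm.

Request:
arm_command(targets=[[0,0,50,0,0,0,0.8],[0,0,60,0,0,0,0.8],[0,0,60,0,0,0,0.8],[0,0,40,0,0,0,0.8],[0,0,16,0,0,0,0.8]])

```text
clock: 19.75
eef_pos: [479.6, 293.0, 55.3]
orientation: [-0.659, 0.752, -0.0, -0.002]
wrist_force: [-0.1, -0.2, -0.1]
grip_width: 68.4
gripper_force: 0.0
```

Request:
arm_command(targets=[[0,0,0,0,0,0,0.45],[0,0,0,0,0,0,0.45],[0,0,0,0,0,0,0.45],[0,0,0,0,0,0,0.45]])

```text
clock: 20.25
eef_pos: [480.6, 294.9, 58.3]
orientation: [-0.659, 0.752, 0.0, 0.001]
wrist_force: [-0.7, -0.6, 1.6]
grip_width: 45.6
gripper_force: 40.1
```

Request:
arm_command(targets=[[0,0,-8,0,0,0,0.45],[0,0,-30,0,0,0,0.45],[0,0,-50,0,0,0,0.45],[0,0,-50,0,0,0,0.45],[0,0,-50,0,0,0,0.45]])

```text
clock: 20.88
eef_pos: [480.0, 294.3, 247.7]
orientation: [-0.659, 0.752, 0.0, 0.0]
wrist_force: [0.2, 1.2, -1.3]
grip_width: 45.7
gripper_force: 40.1
```

Request:
arm_command(targets=[[0,0,-30,0,0,0,0.45],[25,-4.5,0,0,0,0,0.45],[45,-8.1,0,0,0,0,0.45],[57,-10.3,0,0,0,0,0.45],[57,-10.3,0,0,0,0,0.45]])

```text
clock: 21.5
eef_pos: [487.4, 105.0, 274.0]
orientation: [-0.659, 0.752, 0.0, -0.001]
wrist_force: [1.3, 1.0, -1.1]
grip_width: 45.5
gripper_force: 40.1
```

Request:
arm_command(targets=[[57,-10.3,0,0,0,0,0.45],[57,-10.3,0,0,0,0,0.45],[57,-10.3,0,0,0,0,0.45],[57,-10.3,0,0,0,0,0.45],[57,-10.3,0,0,0,0,0.45]])

```text
clock: 22.12
eef_pos: [500.3, -183.8, 274.1]
orientation: [-0.658, 0.753, 0.001, -0.001]
wrist_force: [1.0, 0.3, -1.5]
grip_width: 45.6
gripper_force: 40.1
```

Request:
arm_command(targets=[[57,-10.3,0,0,0,0,0.45],[57,-10.3,0,0,0,0,0.45],[45,-8.1,0,0,0,0,0.45],[20.6,-3.6,0,0,0,-5,0.45],[0,0,0,0,0,-5.5,0.45]])

```text
clock: 22.75
eef_pos: [508.3, -365.7, 272.9]
orientation: [0.725, -0.689, -0.002, 0.001]
wrist_force: [-0.2, -0.1, -1.8]
grip_width: 45.8
gripper_force: 40.1
```

Request:
arm_command(targets=[[0,0,0,0,0,0,0.45],[0,0,0,0,0,0,0.45]])

```text
clock: 23.0
eef_pos: [509.7, -363.6, 274.7]
orientation: [0.724, -0.69, -0.001, 0.0]
wrist_force: [0.4, 0.1, -1.7]
grip_width: 45.6
gripper_force: 40.1
```

```bash
python3 - <<'E'
from h import *
s,d=wrist("w8");print(s["eef_pos"],s["grip_width"],Ro.from_quat(s["orientation"]).as_matrix().round(3))
E
```

```text
[ 509.65463187 -363.60085931  274.72173136] 45.59091442145722 [[ 0.049 -0.999 -0.001]
 [-0.999 -0.049  0.001]
 [-0.001  0.001 -1.   ]]
```

View pics/w8.png

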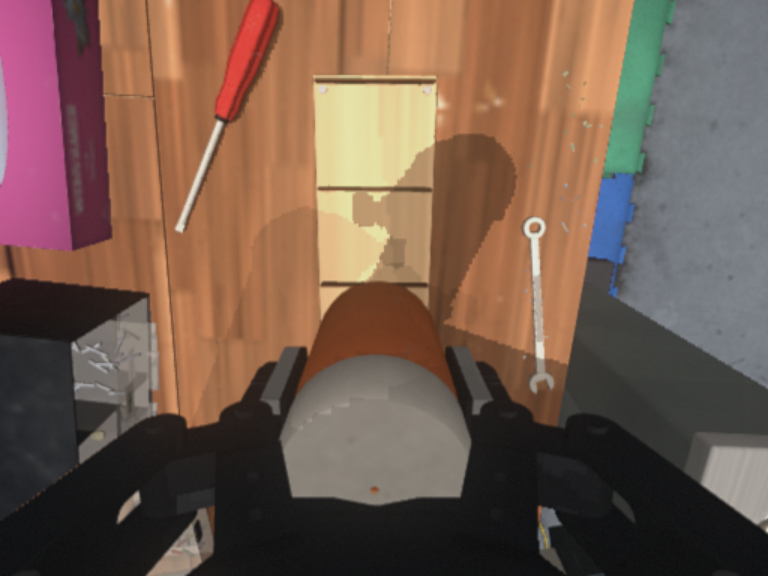

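The bottle is held upright. The rack ridges are at rows 188 and 284 and the rack is centred at column 375, so it is lined up with the bay.

Request:
arm_command(targets=[[0,0,45,0,0,0,0.45],[0,0,58,0,0,0,0.45],[0,0,55,0,0,0,0.45],[0,0,40,0,0,0,0.45],[0,0,18,0,0,0,0.45]])

```text
clock: 23.68
eef_pos: [509.2, -362.9, 56.9]
orientation: [0.725, -0.689, -0.002, 0.001]
wrist_force: [-0.1, 0.1, 0.3]
grip_width: 45.6
gripper_force: 40.2
```

Request:
arm_command(targets=[[0,0,2,0,0,0,0.45],[0,0,1.5,0,0,0,0.45],[0,0,0,0,0,0,0.45]])

```text
clock: 24.05
eef_pos: [511.5, -364.2, 57.6]
orientation: [0.725, -0.689, 0.002, -0.001]
wrist_force: [-0.8, 0.4, -2.2]
grip_width: 45.6
gripper_force: 40.2
```

Request:
arm_command(targets=[[0,0,1.5,0,0,0,0.45],[0,0,0,0,0,0,0.45]])

```text
clock: 24.3
eef_pos: [510.5, -363.9, 54.7]
orientation: [0.725, -0.689, 0.0, -0.0]
wrist_force: [-0.3, 0.1, -1.8]
grip_width: 45.8
gripper_force: 40.2
```

Request:
arm_command(targets=[[0,0,1.2,0,0,0,0.45],[0,0,0,0,0,0,0.45]])

```text
clock: 24.55
eef_pos: [510.6, -364.1, 54.3]
orientation: [0.725, -0.689, 0.0, 0.0]
wrist_force: [-2.3, 0.5, 5.6]
grip_width: 45.6
gripper_force: 40.7
```

Request:
arm_command(targets=[[0,0,0,0,0,0,0.45],[0,0,0,0,0,0,0.45]])

```text
clock: 24.8
eef_pos: [510.6, -364.1, 54.3]
orientation: [0.725, -0.689, 0.0, 0.0]
wrist_force: [-2.4, 1.2, 4.9]
grip_width: 45.6
gripper_force: 40.7
```

Request:
arm_command(targets=[[0,0,0,0,0,0,0.7],[0,0,0,0,0,0,0.8],[0,0,-25,0,0,0,0.8],[0,0,-50,0,0,0,0.8],[0,0,-60,0,0,0,0.8]])

```text
clock: 25.42
eef_pos: [509.8, -363.5, 188.1]
orientation: [0.725, -0.689, -0.002, 0.001]
wrist_force: [1.2, -0.2, 0.4]
grip_width: 68.5
gripper_force: 0.0
```

Request:
arm_command(targets=[[0,0,-60,0,0,0,1],[0,0,-35,0,0,0,1],[-30,-0.8,0,0,0,0,1],[-50,-1.3,0,0,0,0,1],[-60,-1.6,0,0,0,0,1]])

```text
clock: 26.05
eef_pos: [506.9, -222.9, 282.6]
orientation: [0.724, -0.69, -0.0, 0.0]
wrist_force: [1.3, -0.1, 0.8]
grip_width: 85.6
gripper_force: 0.0
```

Request:
arm_command(targets=[[-60,-1.6,0,0,0,0,1],[-60,-1.6,0,0,0,0,1],[-60,-1.6,0,0,0,0,1],[-60,-1.6,0,0,0,0,1],[-60,-1.6,0,0,0,0,1]])

```text
clock: 26.68
eef_pos: [499.5, 78.2, 283.2]
orientation: [0.725, -0.689, 0.0, -0.0]
wrist_force: [0.9, 0.2, -0.7]
grip_width: 85.6
gripper_force: 0.0
```

Request:
arm_command(targets=[[-60,-1.6,0,0,0,0,1],[-60,-1.6,0,0,0,0,1],[-60,-1.6,0,0,0,0,1],[-60,-1.6,0,0,0,0,1],[-60,-1.3,0,0,0,0,1]])

```text
clock: 27.3
eef_pos: [492.0, 378.3, 282.9]
orientation: [0.725, -0.689, 0.0, -0.0]
wrist_force: [0.9, 0.1, 0.1]
grip_width: 85.4
gripper_force: 0.0
```

Request:
arm_command(targets=[[0,0,50,0,0,10.5,1],[0,0,60,0,0,0,1],[0,0,30,0,0,0,1],[0,0,0,0,0,0,1],[0,0,0,0,0,0,1]])

```text
clock: 27.92
eef_pos: [493.3, 377.0, 144.7]
orientation: [-0.659, 0.752, -0.0, 0.001]
wrist_force: [-0.2, 1.0, 0.3]
grip_width: 85.3
gripper_force: 0.0
```

```bash
python3 - <<'E'
from h import *
s,d=wrist("w9");print(s["eef_pos"],s["grip_width"],Ro.from_quat(s["orientation"]).as_matrix().round(3))
W=cloud(d)
for n,lo,hi,y0,y1 in [("tape",30,45,330,420)]:
    k=(W[...,2]>lo)&(W[...,2]<hi)&(W[...,1]>y0)&(W[...,1]<y1)&(W[...,0]>420)&(W[...,0]<560)
    p=W[k];print(n,len(p),len(p) and cv2.minAreaRect(p[:,:2].astype(np.float32)),np.median(p[:,2]))
E
```

```text
[493.32814373 377.00677079 144.70698282] 85.32031127945282 [[-0.132 -0.991  0.002]
 [-0.991  0.132  0.002]
 [-0.002 -0.002 -1.   ]]
tape 2317 ((493.3957824707031, 376.27947998046875), (55.6731071472168, 55.4354133605957), 83.7685775756836) 36.054438807673336
```

View pics/w9.png

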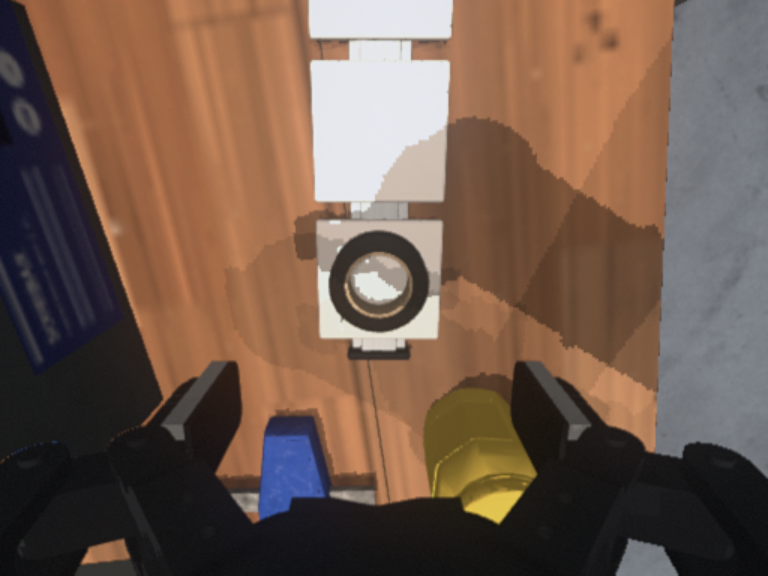

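The tape roll is at (379,281), centred. The yellow jar at (475,455) stays clear of the fingers. I'll descend and grip.

Request:
arm_command(targets=[[0,0,45,0,0,0,0.9],[0,0,45,0,0,0,0.9],[0,0,20,0,0,0,0.9],[0,0,9.5,0,0,0,0.9],[0,0,0,0,0,0,0.9]])

```text
clock: 28.6
eef_pos: [493.0, 376.8, 24.6]
orientation: [-0.659, 0.752, 0.0, 0.001]
wrist_force: [-0.2, 0.3, -0.3]
grip_width: 76.9
gripper_force: 0.0
```

Request:
arm_command(targets=[[0,0,0,0,0,0,0.55],[0,0,0,0,0,0,0.55],[0,0,0,0,0,0,0.55],[0,0,0,0,0,0,0.55]])

```text
clock: 29.1
eef_pos: [493.3, 377.2, 25.6]
orientation: [-0.659, 0.752, 0.0, 0.002]
wrist_force: [-1.1, 0.7, 6.1]
grip_width: 54.2
gripper_force: 42.7
```

Request:
arm_command(targets=[[0,0,-8,0,0,0,0.55],[0,0,-30,0,0,0,0.55],[0,0,-50,0,0,0,0.55],[0,0,-50,0,0,0,0.55],[0,0,-50,0,0,0,0.55]])

```text
clock: 29.72
eef_pos: [492.0, 375.8, 213.4]
orientation: [-0.659, 0.752, 0.0, -0.0]
wrist_force: [0.9, 0.6, -1.7]
grip_width: 54.2
gripper_force: 42.3
```

Request:
arm_command(targets=[[0,0,-45,0,0,0,0.55],[0,0,-25,0,0,0,0.55],[25,-4,0,0,0,0,0.55],[45,-7.2,0,0,0,0,0.55],[58,-9.3,0,0,0,0,0.55]])

```text
clock: 30.35
eef_pos: [494.6, 244.3, 279.7]
orientation: [-0.659, 0.752, 0.0, -0.002]
wrist_force: [1.3, 0.1, -0.4]
grip_width: 54.1
gripper_force: 42.3
```

Request:
arm_command(targets=[[58,-9.3,0,0,0,0,0.55],[58,-9.3,0,0,0,0,0.55],[58,-9.3,0,0,0,0,0.55],[58,-9.3,0,0,0,0,0.55],[58,-9.3,0,0,0,0,0.55]])

```text
clock: 30.98
eef_pos: [501.4, -49.7, 280.3]
orientation: [-0.658, 0.753, 0.001, -0.001]
wrist_force: [0.8, 0.4, -0.5]
grip_width: 53.9
gripper_force: 42.3
```

Request:
arm_command(targets=[[58,-9.3,0,0,0,0,0.55],[58,-9.3,0,0,0,0,0.55],[58,-9.3,0,0,0,0,0.55],[58,-9.3,0,0,0,0,0.55],[58,-9.3,0,0,0,0,0.55]])

```text
clock: 31.6
eef_pos: [509.1, -342.5, 280.0]
orientation: [-0.658, 0.753, 0.002, -0.0]
wrist_force: [1.3, 0.8, -0.1]
grip_width: 54.6
gripper_force: 42.3
```

Request:
arm_command(targets=[[58,-9.3,0,0,0,0,0.55],[30,-4.8,0,0,0,0,0.55],[18.2,-2.7,0,0,0,-5,0.55],[0,0,0,0,0,-5.5,0.55],[0,0,0,0,0,0,0.55]])

```text
clock: 32.22
eef_pos: [512.1, -448.2, 279.8]
orientation: [0.724, -0.69, -0.002, 0.0]
wrist_force: [0.4, 0.1, -0.4]
grip_width: 54.2
gripper_force: 42.3
```

Request:
arm_command(targets=[[0,0,50,0,0,0,0.55],[0,0,50,0,0,0,0.55],[0,0,0,0,0,0,0.55],[0,0,0,0,0,0,0.55]])

```text
clock: 32.72
eef_pos: [514.5, -448.8, 183.7]
orientation: [0.725, -0.689, 0.002, 0.0]
wrist_force: [0.2, -0.1, 0.7]
grip_width: 54.1
gripper_force: 42.7
```

```bash
python3 - <<'E'
from h import *
s,d=wrist("w10");print(s["eef_pos"],s["grip_width"],Ro.from_quat(s["orientation"]).as_matrix().round(3))
E
```

```text
[ 514.47866707 -448.82893328  183.74385932] 54.1406241759152 [[ 0.051 -0.999  0.002]
 [-0.999 -0.051 -0.002]
 [ 0.003 -0.002 -1.   ]]
```

View pics/w10.png

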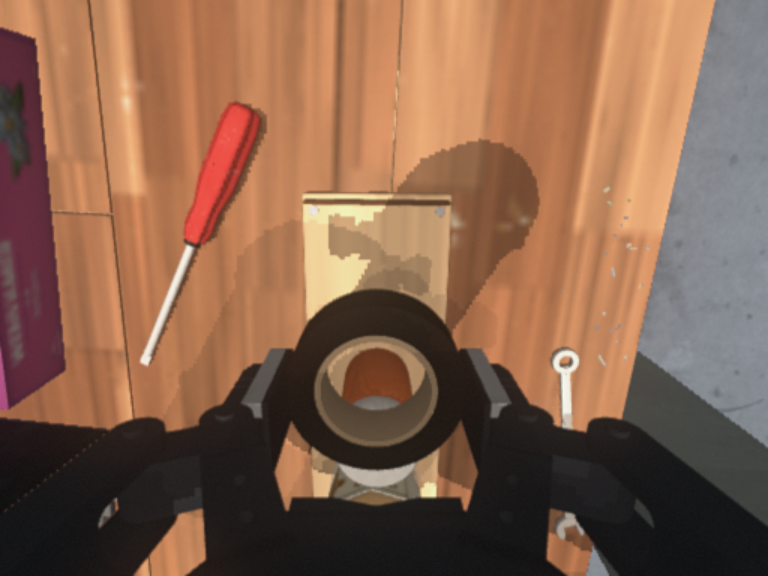

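The tape is held flat and the bay's end ridge is at row 198, columns 303–451, centred. I'll lower it.

Request:
arm_command(targets=[[0,0,40,0,0,0,0.55],[0,0,50,0,0,0,0.55],[0,0,40,0,0,0,0.55],[0,0,22,0,0,0,0.55],[0,0,6,0,0,0,0.55]])

```text
clock: 33.4
eef_pos: [514.6, -448.5, 24.3]
orientation: [0.725, -0.689, 0.001, -0.0]
wrist_force: [-0.4, -0.1, -1.0]
grip_width: 53.7
gripper_force: 42.6
```

Request:
arm_command(targets=[[0,0,1,0,0,0,0.55],[0,0,1,0,0,0,0.55],[0,0,0,0,0,0,0.55]])

```text
clock: 33.78
eef_pos: [514.4, -448.4, 22.9]
orientation: [0.725, -0.689, 0.001, -0.0]
wrist_force: [-0.6, -0.1, -2.0]
grip_width: 54.1
gripper_force: 42.6
```

Request:
arm_command(targets=[[0,0,1,0,0,0,0.55],[0,0,0,0,0,0,0.55]])

```text
clock: 34.02
eef_pos: [514.2, -448.4, 21.7]
orientation: [0.725, -0.689, 0.001, -0.0]
wrist_force: [-1.1, 1.4, 4.2]
grip_width: 54.2
gripper_force: 43.1
```

Request:
arm_command(targets=[[0,0,0.7,0,0,0,0.55],[0,0,0,0,0,0,0.55]])

```text
clock: 34.28
eef_pos: [514.3, -448.3, 21.7]
orientation: [0.725, -0.689, 0.001, 0.0]
wrist_force: [-1.6, 2.0, 6.6]
grip_width: 54.0
gripper_force: 43.4
```

Request:
arm_command(targets=[[0,0,0,0,0,0,0.8],[0,0,0,0,0,0,0.9],[0,0,-25,0,0,0,0.9],[0,0,-55,0,0,0,0.9],[0,0,-60,0,0,0,0.9]])

```text
clock: 34.9
eef_pos: [513.2, -447.8, 159.9]
orientation: [0.725, -0.689, -0.001, 0.0]
wrist_force: [0.0, -0.5, 0.5]
grip_width: 76.9
gripper_force: 0.0
```

Request:
arm_command(targets=[[0,0,-60,0,0,0,0.9],[0,0,-60,0,0,0,0.9],[0,0,-60,0,0,0,0.9],[-40,10,-40,0,0,0,0.9],[-45,10,0,0,0,0,0.9]])

```text
clock: 35.52
eef_pos: [490.2, -364.4, 383.4]
orientation: [0.724, -0.689, 0.004, -0.001]
wrist_force: [0.2, 1.4, -0.0]
grip_width: 77.2
gripper_force: 0.0
```

Request:
arm_command(targets=[[-45,10,0,0,0,0,0.9],[-45,10,0,0,0,0,0.9],[-30,10,0,0,0,0,0.9],[0,0,0,0,0,0,0.9],[0,0,0,0,0,0,0.9]])

```text
clock: 36.15
eef_pos: [453.7, -246.0, 379.8]
orientation: [0.725, -0.689, 0.0, 0.0]
wrist_force: [0.0, -0.1, 0.9]
grip_width: 76.7
gripper_force: 0.0
```

```bash
python3 - <<'E'
from h import *
s,d=wrist("w11");print(s["eef_pos"])
W=cloud(d);O=np.array([509.3,-322.]);y=np.array([-.0465,.9989]);x=np.array([.9989,.0465])
Q=np.stack([(W[...,:2]-O)@x,(W[...,:2]-O)@y],-1)
for n,lo,hi,y0 in [("cell",25,40,126),("jar",103,120,42),("bot",97,112,-42),("tape",27,40,-126)]:
    k=(W[...,2]>lo)&(W[...,2]<hi)&(abs(Q[...,1]-y0)<41)&(abs(Q[...,0])<50)
    p=Q[k];r=cv2.minAreaRect(p.astype(np.float32));print(n,len(p),np.round(r[0],1),np.round(r[1],1),np.median(W[k][:,2]).round(1),np.round(np.percentile(W[k][:,2],[5,95]),1))
E
```

```text
[ 453.74309792 -246.02790575  379.78117777]
cell 471 [  1.7 124.3] [49.8 26.1] 30.8 [28.9 32.3]
jar 1903 [ 1.2 43.1] [62.9 63.3] 112.1 [110.2 113.6]
bot 1200 [ -0.4 -41.9] [46.5 46.3] 105.8 [104.  107.3]
tape 526 [   0.5 -114.8] [32.1 55. ] 32.0 [29.5 33.6]
```

View pics/w11.png

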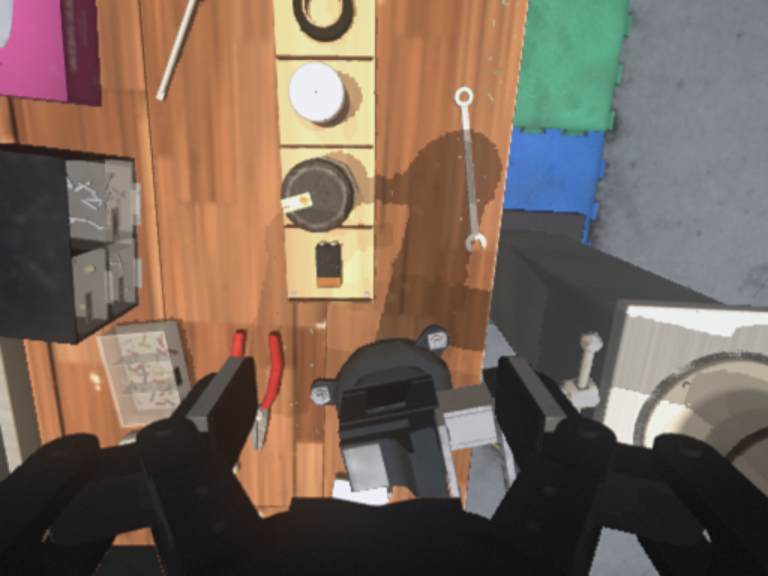

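All four sit upright or flat and centred. The tape at (322,10) is cut off by the picture edge; its near rim at y ≈ -99 puts its centre at about -127. The robot is clear, so I'm handing in.

```bash
python3 -c "
from workcell import ticket;print(ticket.sign_off())"
```

```text
the job is handed in; nothing more can be done
None
```

I moved all four supplies to the rack as the mirror image (from the vice: cell, jar, bottle, tape), each within about 2 mm of its bay centre by the last camera check (tape judged from its near rim), and handed the job in at about 36 s; no verdict came back.

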